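Load a sample lane and flip its status tag

TASK

In the three-lane sample rack one jar stands out in the mouth of its lane. Push that jar along its lane until it stands against the stop, sliding it on the deck and not lifting it; then flip the tag of this same lane right over its hinge, so that it lies flat on the far side and shows its solid-disc face (lane loaded). Leave the other two lanes with their tags and jar, and the small vial standing on the deck, as they are.

Things in the scene. Friction and masses are not known exactly. Their poses are not given: they have to be found in the camera images.
- jar_out_mid (a point): The jar to be pushed: a white-capped screw-cap sample jar, 51 mm across the cap, 48 mm across the body, 60 mm tall, 50 to 100 g, loose, standing upright on the rack's deck in the mouth of lane 1. The point is its centre, 30 mm above the deck. It has to slide 28 to 47 mm to reach the stop.
- stop_1 (a point): Lane 1, the lane of the jar to be pushed (lanes 1, 2, 3 stand side by side in any order, 74 mm apart). The point is the middle of the stop's front face, at deck level. x points along the lane from mouth to stop (the way the jar is pushed, away from the robot), y across it to the left, z up. The stop is 36 mm high, 3 mm thick. The jar is home when its body touches the stop: its centre is then 24 mm from this point.
- pivot_1 (a point): Middle of the hinge line of lane 1's tag, 54 mm behind the front of the stop and 100 mm above the deck; axes as stop_1, hinge line along y. It stands on a post 8 x 22 mm with a yoke 53 mm wide; rest arms 12 mm wide reach 20 mm to either side of the hinge line under the tag, down to 15 mm below it.
- tag_1_edge (a point): Middle of the free edge of lane 1's tag: a white plate 50 mm wide (along the hinge), 4 mm thick, with a 6 mm bead along the free edge, 46 mm from the hinge line. At the start it lies about level towards the robot, its free edge 8 mm behind the stop's face and open to a fingertip from below, with an open ring moulded on its upper face. The other face has a solid disc.
- tag_1 (a joint): Angle of lane 1's tag: 0 lying level towards the robot (ring up), 1.57 straight up, 3.14 lying level on the far side (disc up), where a stop ends its swing. It starts between 0 and 0.25. The hinge is stiff: the tag stays wherever it is left and does not fall by itself; about 0.5 to 1 N at the free edge turns it.
- jar_in_mid (a point): Centre (30 mm above the deck) of the red-capped jar, 51 mm across and 60 mm tall, that stands home in lane 2 already. Leave it.
- stop_2 (a point): Stop of lane 2, the loaded lane: same make, point and axes as stop_1. Its tag lies on the far side already, disc up.
- stop_3 (a point): Stop of lane 3, the empty lane: same make, point and axes as stop_1. Its tag lies towards the robot, ring up, and is to stay so.
- tag_2_edge (a point): Middle of the free edge of lane 2's tag (same make as lane 1's). Leave it.
- tag_3_edge (a point): Middle of the free edge of lane 3's tag (same make as lane 1's). Leave it.
- vial_mid (a point): Centre (26 mm above the deck) of a small amber vial with a white cap, 23 mm across and 53 mm tall, that stands loose on the deck in front of lane 2, 92 to 100 mm from its stop. Leave it.
- lane_1: Lane 1 as a whole, fixed; origin and axes as stop_1. The jar slides on the rack's flat grey deck, 42 mm above the bench and 226 mm wide, which reaches from 120 mm in front of the stops to 68 mm behind them. The lane's two aluminium fences are 24 mm high, 3 mm thick, 54 mm apart inside, and run from the stop 56 mm towards the robot, then flare out over another 13 mm.
- jar_out: The whole white-capped jar; origin at the centre of its underside.
Things that resemble listed ones, but are neither listed nor needed, are in the scene too. Leave any green look-alike of the jar_out alone.

How it is judged (in metres and radians):
On the way, in this order (a step that is already met when the one before it is completed fails the run):
1. the jar stands home against the stop of its lane, its tag not yet flipped (x of jar_out_mid in the frame of lane_1 above -0.03 m and horizontal distance between jar_out_mid and stop_1 below 0.033 m and angle between jar_out_mid's own z axis and vertical below 0.1 rad and value of joint tag_1 below 0.6 rad), for 0.2 s.
2. the tag of this lane lies flat on the far side, the jar still home (value of joint tag_1 above 3.02159 rad and x of jar_out_mid in the frame of lane_1 above -0.03 m and horizontal distance between jar_out_mid and stop_1 below 0.033 m and angle between jar_out_mid's own z axis and vertical below 0.1 rad), for 0.2 s.
At the end, for the whole second after the job is handed in: The pushed jar stands upright at rest, its centre within 30 mm of its lane's stop; that lane's tag lies at rest on the far side, disc up, within 0.12 rad of flat; the other jar and the other tags' free edges are within 12 mm, the vial within 15 mm, of where they began (all of step 2 and height (world z) of jar_out_mid below 0.076 m and linear speed of jar_out below 0.01 m/s and velocity of joint tag_1 between -0.05 and 0.05 rad/s and distance of each of jar_in_mid, tag_2_edge, tag_3_edge from where it was at the start of the episode below 0.012 m and distance of vial_mid from where it was at the start of the episode below 0.015 m); the robot touches nothing.
It fails at once if the jar is lifted off the deck or tipped (height (world z) of jar_out_mid above 0.078 m or angle between jar_out_mid's own z axis and vertical above 0.35 rad).
It fails at once if the jar of the loaded lane is disturbed (distance of jar_in_mid from where it was at the start of the episode above 0.012 m).
It fails at once if the tag of the loaded lane is turned (distance of tag_2_edge from where it was at the start of the episode above 0.012 m).
It fails at once if the tag of the empty lane is turned (distance of tag_3_edge from where it was at the start of the episode above 0.012 m).
It fails at once if the vial on the deck is displaced or tipped (distance of vial_mid from where it was at the start of the episode above 0.015 m).
It also fails if it takes over 48 s, if anything falls off the work surface, if the arm or the gripper's body presses on something with over 40 N, if the wrist force passes 120 N, or if a joint passes its speed limit or range.

ROBOT

A 7-joint arm with a two-finger parallel gripper is mounted at the origin on a cart in front of the work surface, level with it; the furniture and walls round the work are solid. World frame = base frame: x ahead of the robot, y to its left, z up, the work surface at z = 0. Lengths are in mm, angles in degrees, forces in N, time in s.
With the tool pointing down it reaches from about 400 to 750 mm from the base axis. Payload 19.5 kg.
Tool frame: the origin (TCP) lies between the finger pads; the fingertips stand 8 mm ahead of it and the grasp point (between the pads) lies 11 mm behind it (env.nose_length is the distance from the TCP to the fingertips, in mm); z points along the fingers, y is the line along which they close (so a half turn about z gives the same grasp; the last joint's range is limited). The gripper opens to 85 mm and grips with 20 to 120 N. Pads are 22 mm wide; open, the fingers measure 114 mm over their backs; the gripper's body (76 mm by 85 mm) begins 54 mm behind the grasp point. The pads swing forward as they close: fully open they stand 13 mm farther back than shut.
Start: joints at [-2.389, 40.479, -1.581, 85.061, 1.261, 54.483, -4.326], TCP at [574.975, 0.003, 239.268] pointing down, gripper open.
Joint ranges: [-155.06, 155.06], [-18.47, 123.98], [-90, 86.84], [0, 140.48], [-83.41, 263.41], [0, 116], [-161.91, 161.91]. Speed limits (degrees/s): [108.29, 108.29, 147.25, 147.25, 172.46, 172.46, 172.46].

INTERFACE

Orientations are given as a 3x3 rotation matrix whose columns are the frame's x, y, z axes.
In Python, from bench import env gives the robot as it stands. The module is installed in compiled form; this text tells all that it offers.
- The arm moves only by the tool servo_tool, never from a script. Its arguments are lists of equal length, an entry for each row: "travel": the shift along the tool's x, y, z in mm, a list of three; "spin": the turn about the tool's z in degrees. A call has 1 to 8 rows; each row shifts and turns the commanded pose from where the row before left it, along the tool's axes as they then stand; what a row does not reach is not made up. A row lasts 1/12 s, in which the tool goes at most 41.7 mm and 7.16 degrees, less where a joint would pass 70% of its speed; a pose out of reach is approached as far as the arm can. A call is refused whole if a number of a shift passes 41.7 or a number of a turn 7.16, either way. A call with a gripper value outside its range is refused whole. "claw" is the opening, from -1 (shut) to 1 (fully open), so that 0 is half open, set as the call begins (left out, the last holds). The fingers move at their own pace and stop on an object; "force" is the grip in N (left out, the last holds). Time passes only in rows, so rows that do not move let the fingers close. It gives the time, the measured TCP pose, the force, the opening and the grip force at its end, in the units of the state.
- env.get_state(): the state, without advancing time (a new reading comes with each control period).
- env.snapshot(name): name is "scene" or "side" or "wrist"; returns a dict with "frame" (480x640x3 uint8, red, green, blue), "depth" (480x640 float32, mm along the optical axis (not along the pixel's ray), 0 where there is no reading), "vertical_fov" (degrees; the focal length in pixels is half the picture's height over the tangent of half this angle, whatever the lens; pixels are square), "cx", "cy" (the principal point, pixels), "k1" (the pictures are not rectified: a ray, as slopes to the right and down, at radius r is drawn at 1 + k1 r^2 times it, then the intrinsics apply), "extrinsics" (4x4, takes a point from world to camera coordinates). Camera axes: x right, y up, looking along -z (the intrinsics and any distortion apply to the point x, -y, -z); pixel columns grow to the right and rows downward; lengths in mm; the calibration is good to about 2 mm. A picture is of the moment at which its call begins.
- env.close_job(): hands the job in; it is judged then, once.
The state is a dict: "time": time; "q": joint angles; "joint_vel": joint speeds; "joint_efforts": joint torques, N m; "ee_pos": TCP position; "eef_rot": TCP orientation; "wrist_force": force on the tool from outside, world axes, zero at the start; "wrist_torque": the same for the moment, N m; "gripper_width": opening from 0.0 (shut) to 1.0 (fully open); "gripper_force": force on a finger pad.
Only numpy, scipy, OpenCV 4.12 (cv2) and the standard library are available. Lean on these libraries where they do the work, as an engineer would, in place of code of your own. Each camera call takes 0.05 s, during which the arm holds its last target. There are 200 camera calls.

## Working session

There is one attempt and no reset: what is moved stays moved. The work goes in short steps, Python scripts to look and compute and a tool call to move; the robot and the scene stay as the last step left them, time stands still between calls to the robot, and variables do not carry over. Pictures are saved under pics/ and viewed, at most 10 in all, crops included, and the job is handed in when it is done.

Besides the shell and the picture viewer there is one more tool, called by a JSON object that holds its "api" and its "payload". servo_tool: Moves the arm, as the interface text tells. Its arguments: {"type":"object","properties":{"travel":{"type":"array","items":{"type":"array","items":{"type":"number"}}},"spin":{"type":"array","items":{"type":"number"}},"claw":{"type":"number"},"force":{"type":"number"}},"required":["travel","spin"]}

```bash
mkdir -p pics; cat > h.py <<'E'
import numpy as np, cv2, pickle
from bench import env
def grab(n):
    s=env.snapshot(n); pickle.dump(s,open(f'pics/{n}.pkl','wb')); return s
def load(n): return pickle.load(open(f'pics/{n}.pkl','rb'))
def K(s):
    f=240/np.tan(np.radians(s['vertical_fov']/2)); return f
def ray(s,u,v):
    f=K(s); d=np.array([(u-s['cx'])/f,(v-s['cy'])/f]); x=d.copy()
    for _ in range(20): x=d/(1+s['k1']*(x@x))
    E=np.array(s['extrinsics']); R=E[:3,:3]; t=E[:3,3]
    return -R.T@t, R.T@np.array([x[0],-x[1],-1.])
def onz(s,u,v,z):
    o,d=ray(s,u,v); return o+d*(z-o[2])/d[2]
def dep(s,u,v):
    o,d=ray(s,u,v); return o+d*float(s['depth'][int(v),int(u)])
def cloud(s):
    f=K(s); v,u=np.mgrid[0:480,0:640]; d=np.stack([(u-s['cx'])/f,(v-s['cy'])/f],-1); x=d.copy()
    for _ in range(10): x=d/(1+s['k1']*(x**2).sum(-1,keepdims=True))
    c=np.stack([x[...,0],-x[...,1],-np.ones_like(x[...,0])],-1)*s['depth'][...,None]
    E=np.array(s['extrinsics']); return (c-E[:3,3])@E[:3,:3]
def proj(s,p):
    E=np.array(s['extrinsics']); c=E[:3,:3]@p+E[:3,3]; x=np.array([c[0],-c[1]])/-c[2]
    x=x*(1+s['k1']*(x@x)); return x*K(s)+[s['cx'],s['cy']]
E
python3 - <<'E'
from h import *
for n in ['scene','side','wrist']:
    s=grab(n); cv2.imwrite(f'pics/{n}0.png',s['frame'][...,::-1])
    print(n,s['vertical_fov'],s['k1'],(-np.array(s['extrinsics'])[:3,:3].T@np.array(s['extrinsics'])[:3,3]).round())
st=env.get_state(); print(st)
E
```

```text
scene 42.65926930599449 0.05182382358716025 [-217. -846.  666.]
side 52.93222253680223 -0.035276195977455106 [ 469. -916.  671.]
wrist 58.038157640634516 0.006111421522609517 [574.  75. 373.]
{'time': 0.15, 'q': array([-2.38835526, 40.50480385, -1.58112415, 85.07564586,  1.26061675,
       54.483586  , -4.32669748]), 'joint_vel': array([-0.1363248 , -0.10669757,  0.06294348, -0.17252421, -0.03524049,
       -0.00594972, -0.10719304]), 'joint_efforts': array([-2.72933512e-04, -8.83303356e+01,  1.23416293e+00, -2.36189121e+01,
        1.69090542e-02,  5.40951354e-03,  2.67545431e-05]), 'ee_pos': array([ 5.74819420e+02, -1.66164927e-02,  2.38955067e+02]), 'eef_rot': array([[ 4.79913398e-05,  9.99999667e-01, -8.14288390e-04],
       [ 9.99999998e-01, -4.80211004e-05, -3.65284700e-05],
       [-3.65675609e-05, -8.14286636e-04, -9.99999668e-01]]), 'wrist_force': array([-0.22219095, -0.60091157,  0.45917511]), 'wrist_torque': array([ 0.07059124, -0.02560913,  0.00605459]), 'gripper_force': 0.0, 'gripper_width': 0.9977259828234368}
```

View pics/scene0.png

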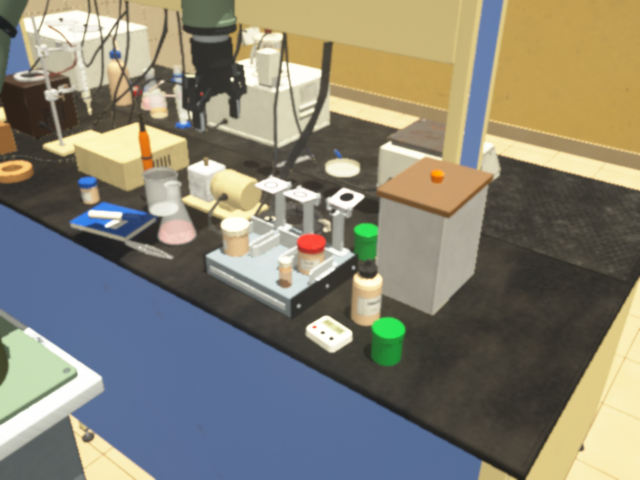

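View pics/side0.png

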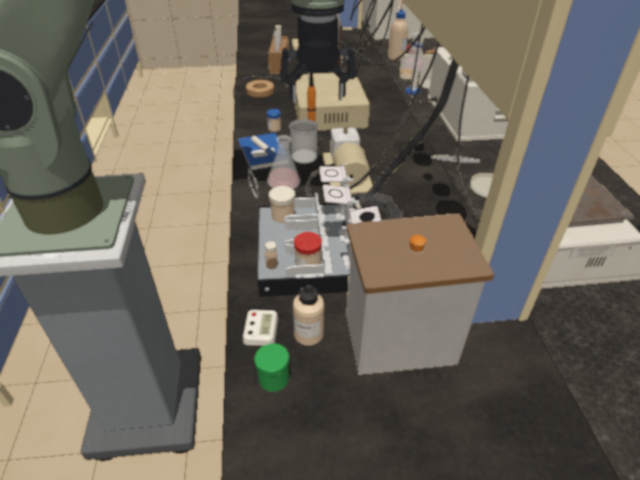

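The scene view shows the white-capped jar at (236,236) in the rack's left lane. Its ring tag is at (272,185). The middle lane is empty (tag at 302,193). The red-capped jar is at (311,254) with its disc tag at (346,198), and the vial is at (286,271). The green look-alikes are at (388,340) and (366,240), and the blue-capped bottle at (90,190) is off the rack. I choose the white-capped jar in the rack.

```bash
python3 - <<'E'
from h import *
for n,pts in [('scene',dict(cap=(236,227),red=(311,243),t1=(272,185),t3=(302,193),t2=(346,198),vial=(286,262),jarbody=(236,245))),('side',dict(cap=(282,196),red=(308,243),t1=(333,174),t3=(337,194),t2=(366,217),vial=(270,246)))]:
    s=load(n)
    for k,(u,v) in pts.items():
        z={'cap':102,'red':102,'vial':95}.get(k,144)
        print(n,k,onz(s,u,v,z).round(),dep(s,u,v).round())
s=load('side');C=cloud(s);I=s['frame']
# obstacles above rack
m=(C[...,0]>450)&(C[...,0]<950)&(C[...,1]>-350)&(C[...,1]<300)&(C[...,2]>130)&(s['depth']>0)
for x in range(450,950,50):
    print(x,[int(C[...,2][m&(C[...,0]>=x)&(C[...,0]<x+50)&(C[...,1]>=y)&(C[...,1]<y+50)].max(initial=0)) for y in range(-350,300,50)])
for n,(u,v) in dict(scene=(290,235),side=(315,220)).items():
    I=load(n)['frame'][v-80:v+80,u-100:u+100,::-1]; cv2.imwrite(f'pics/{n}c.png',cv2.resize(I,None,fx=4,fy=3.75,interpolation=cv2.INTER_CUBIC))
E
```

```text
scene cap [ 480. -128.  102.] [ 480. -128.  102.]
scene red [ 521. -272.  102.] [ 518. -273.  104.]
scene t1 [ 591. -121.  144.] [ 591. -120.  144.]
scene t3 [ 600. -188.  144.] [ 596. -191.  147.]
scene t2 [ 635. -265.  144.] [ 628. -270.  148.]
scene vial [ 454. -270.   95.] [ 452. -272.   97.]
scene jarbody [ 385. -223.  144.] [ 473. -132.   68.]
side cap [ 489. -127.  102.] [ 489. -129.  103.]
side red [ 527. -275.  102.] [ 527. -274.  101.]
side t1 [ 592. -123.  144.] [ 592. -126.  146.]
side t3 [ 590. -190.  144.] [ 589. -197.  149.]
side t2 [ 631. -265.  144.] [ 629. -271.  149.]
side vial [ 459. -267.   95.] [ 459. -268.   96.]
450 [0, 0, 0, 0, 0, 0, 0, 0, 0, 0, 0, 0, 0]
500 [0, 0, 0, 0, 0, 0, 443, 427, 0, 0, 0, 0, 0]
550 [0, 140, 153, 153, 148, 425, 445, 0, 0, 0, 0, 194, 196]
600 [0, 155, 153, 148, 148, 149, 441, 404, 0, 0, 0, 0, 0]
650 [0, 153, 152, 0, 0, 0, 0, 0, 0, 0, 0, 248, 264]
700 [0, 0, 0, 0, 0, 0, 141, 155, 0, 0, 0, 247, 247]
750 [519, 506, 492, 480, 467, 454, 441, 428, 416, 402, 390, 250, 0]
800 [0, 0, 0, 0, 0, 346, 0, 334, 334, 0, 321, 260, 0]
850 [0, 0, 0, 0, 0, 0, 0, 0, 0, 0, 0, 0, 0]
900 [0, 0, 0, 0, 0, 0, 0, 0, 148, 231, 0, 0, 0]
```

View pics/sidec.png

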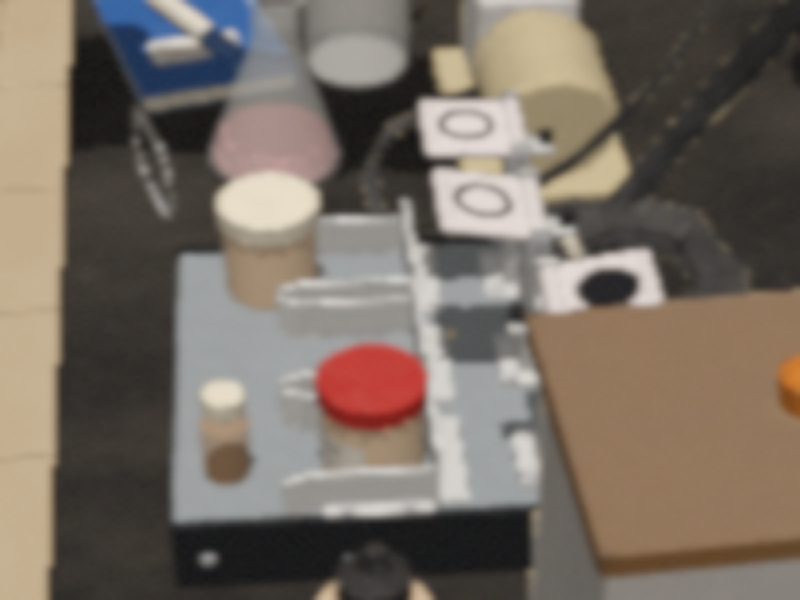

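The crop confirms the choice: the white-capped jar at crop (268,240) is in the mouth of the end lane, and its ring-up tag is at crop (468,125). Next I'll measure the positions.

```bash
python3 - <<'E'
from h import *
for n in ['scene','side']:
    s=load(n);C=cloud(s);I=s['frame'].astype(int);X,Y,Z=C[...,0],C[...,1],C[...,2]
    hsv=cv2.cvtColor(s['frame'],cv2.COLOR_RGB2HSV)
    def rep(k,m):
        P=C[m]; 
        if len(P)<5: print(n,k,len(P));return
        r=cv2.minAreaRect(P[:,:2].astype(np.float32)); print(n,k,len(P),'mean',P.mean(0).round(1),'rect',np.round(r[0],1),np.round(r[1],1),round(r[2],1))
    bx=(X>430)&(X<690)&(Y<-70)&(Y>-330)
    rep('cap',(abs(X-485)<50)&(abs(Y+128)<40)&(Z>98)&(Z<108)&(hsv[...,1]<110))
    rep('red',bx&(hsv[...,1]>180)&((hsv[...,0]<6)|(hsv[...,0]>174))&(Z>97))
    for k,y in [('t1',-122),('t3',-193),('t2',-268)]:
        m=bx&(Z>136)&(Z<165)&(abs(Y-y)<33)
        rep(k,m)
        P=C[m&(X<612)] if k!='t2' else C[m]
        A=np.c_[P[:,0],P[:,1],np.ones(len(P))]; print('  plane dz/dx,dy',np.linalg.lstsq(A,P[:,2],rcond=None)[0].round(3))
    rep('deck',bx&(abs(Z-42)<4))
    rep('stoptop',bx&(X>540)&(X<580)&(Z>72)&(Z<82))
    P=C[bx&(X>535)&(X<585)&(Z>72)&(Z<82)]; print(n,'stop fit x=ay+b',np.polyfit(P[:,1],P[:,0],1).round(3))
    m=(X>420)&(X<700)&(Y>-90)&(Y<60)&(Z>15)&(Z<220)
    print(n,'left obstacles miny by x',[(x,(int(Y[q].min()),int(Z[q].max()))) for x in range(420,700,40) for q in [m&(X>=x)&(X<x+40)&(Y>-78)] if q.sum()>5])
E
```

```text
scene cap 334 mean [ 485. -119.  102.] rect [ 487.1 -117.1] [50.3 49.9] 44.0
scene red 350 mean [ 522.3 -271.2  102. ] rect [ 525.1 -269.2] [49.1 46.3] 30.1
scene t1 368 mean [ 591.5 -123.4  144.7] rect [ 598.1 -122.1] [57.7 67.5] 89.0
  plane dz/dx,dy [-7.00000e-03  1.20000e-02  1.50452e+02]
scene t3 342 mean [ 589.7 -198.2  147.5] rect [ 597.4 -196.6] [68.7 57.9] 0.9
  plane dz/dx,dy [-1.45000e-01  3.60000e-02  2.40119e+02]
scene t2 503 mean [ 622.4 -271.5  147.2] rect [ 618.8 -268.8] [65.5 58.4] 2.4
  plane dz/dx,dy [ 1.9800e-01 -1.0000e-03  2.3765e+01]
scene deck 3438 mean [ 500.2 -208.6   42.2] rect [ 562.3 -192.5] [231.9 259.7] 88.1
scene stoptop 186 mean [ 557.  -181.8   75.7] rect [ 556.5 -193.5] [209.2   9.7] 86.2
scene stop fit x=ay+b [5.00000e-02 5.65741e+02]
scene left obstacles miny by x [(420, (-77, 44)), (460, (-77, 122)), (500, (31, 122)), (540, (7, 47)), (580, (-40, 70)), (620, (-68, 94)), (660, (-63, 92))]
side cap 323 mean [ 487.8 -118.8  102.2] rect [ 487.9 -116. ] [50.9 48.9] 85.7
side red 103 mean [ 524.3 -280.7  101.1] rect [ 527.  -275.7] [40.2 37.4] 38.9
side t1 419 mean [ 593.5 -123.6  144.7] rect [ 598.7 -120.9] [55.5 64.5] 88.9
  plane dz/dx,dy [-2.90000e-02  3.20000e-02  1.65884e+02]
side t3 480 mean [ 591.  -196.5  147.5] rect [ 596.6 -195.3] [56.8 65.7] 84.5
  plane dz/dx,dy [-1.57000e-01  2.00000e-02  2.44012e+02]
side t2 405 mean [ 625.4 -263.5  148.3] rect [ 621.2 -260.1] [45.9 65.3] 78.1
  plane dz/dx,dy [ 0.197 -0.03  16.93 ]
side deck 3907 mean [ 522.8 -206.1   42.4] rect [ 525.5 -192.8] [228.4 183.3] 86.9
side stoptop 127 mean [ 554.8 -212.2   77.3] rect [ 556.8 -193.7] [205.8  14.5] 84.2
side stop fit x=ay+b [7.10000e-02 5.69234e+02]
side left obstacles miny by x [(420, (-77, 44)), (460, (31, 122)), (500, (31, 122)), (540, (-27, 49)), (580, (-33, 65)), (620, (-76, 93)), (660, (-68, 95))]
```

{"api": "servo_tool", "payload": {"travel": [[0,0,0],[0,0,0],[0,0,0],[0,0,0],[0,0,0],[0,0,0],[0,0,0]], "spin": [7.15,7.15,7.15,7.15,7.15,7.15,7.15], "claw": 0.6, "force": 20}}

```text
time: 0.73
ee_pos: [574.9, 0.0, 239.1]
eef_rot: [[0.771, 0.637, -0.0], [0.637, -0.771, 0.0], [-0.0, -0.0, -1.0]]
wrist_force: [-0.3, 0.2, 0.3]
gripper_width: 0.799
gripper_force: 0.0
```

{"api": "servo_tool", "payload": {"travel": [[0,0,0],[0,0,0],[0,0,0],[0,0,0],[0,0,0],[0,0,0],[0,0,0]], "spin": [7.15,7.15,7.15,7.15,7.15,7.15,0]}}

```text
time: 1.32
ee_pos: [574.9, 0.2, 239.0]
eef_rot: [[0.998, -0.058, -0.001], [-0.058, -0.998, -0.0], [-0.001, 0.0, -1.0]]
wrist_force: [0.6, 0.1, 0.7]
gripper_width: 0.799
gripper_force: 0.0
```

{"api": "servo_tool", "payload": {"travel": [[-11,16,0],[-11,16,0],[-11,16,0],[-11,16,0],[-11,16,0],[-11,16,0],[-11,16,0],[-4,9.4,0]], "spin": [0,0,0,0,0,0,0,0]}}

```text
time: 1.98
ee_pos: [486.6, -118.6, 239.5]
eef_rot: [[0.999, -0.049, -0.0], [-0.049, -0.999, -0.0], [-0.0, 0.0, -1.0]]
wrist_force: [-0.1, 0.5, -0.0]
gripper_width: 0.799
gripper_force: 0.0
```

```bash
python3 - <<'E'
from h import *
s=grab('wrist'); cv2.imwrite('pics/wrist1.png',s['frame'][...,::-1])
st=env.get_state(); print(st['time'],st['ee_pos'].round(1),st['eef_rot'].round(3),st['wrist_force'])
for p in [(487.7,-117,102),(565.5,-121,145),(611,-123,142)]: print(proj(s,np.array(p)))
E
```

```text
2.0333 [ 486.5 -119.8  239.6] [[ 0.999 -0.051 -0.   ]
 [-0.051 -0.999 -0.001]
 [-0.     0.001 -1.   ]] [-0.68621704 -3.13000149  0.93851864]
[319.64920479 223.87247459]
[319.42658123  95.92220836]
[318.87743231  -4.78956845]
```

View pics/wrist1.png

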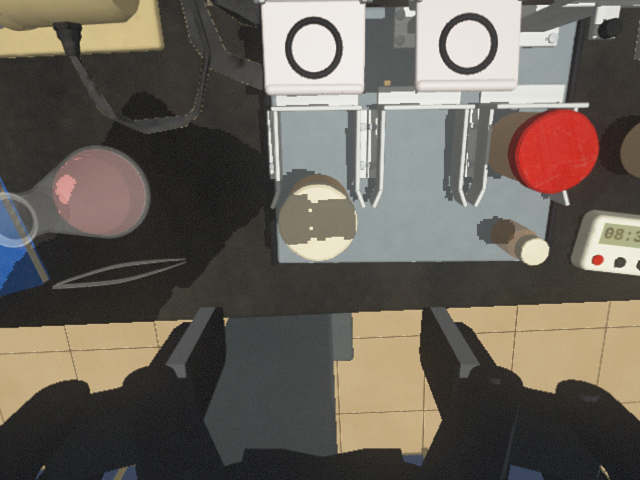

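The wrist view shows the white cap at (317,221), the tag 1 free edge at (316,93), the lane fences vertical and the deck's front edge level at row 263. The yaw is therefore right. I'll refine the jar and edge positions from this view.

```bash
python3 - <<'E'
from h import *
s=load('wrist');st=env.get_state();T=st['ee_pos'];R=st['eef_rot'];C=cloud(s)
X,Y,Z=C[...,0],C[...,1],C[...,2]
m=(abs(X-488)<40)&(abs(Y+118)<40)&(abs(Z-102)<5)
r=cv2.minEnclosingCircle(C[m][:,:2].astype(np.float32)); print('cap',r,Z[m].mean())
for k,p in dict(cap=np.array([*r[0],102]),edge=onz(s,316,93,145),edgeL=onz(s,266,93,145),edgeR=onz(s,368,93,145),stopfacetop=onz(s,320,106,78),).items(): print(k,p.round(1),'tool',(R.T@(p-T)).round(1))
m=(X<600)&(abs(Y+122)<22)&(Z>135)&(Z<165); print('tag z by x',[(x,Z[m&(abs(X-x)<2)].mean().round(1)) for x in range(566,590,4)])
E
```

```text
cap ((487.90496826171875, -115.55371856689453), 25.98225975036621) 101.87154033030131
cap [ 487.9 -115.6  102. ] tool [  1.2  -4.4 137.6]
edge [ 567.  -119.4  145. ] tool [80.3 -4.6 94.6]
edgeL [568.2 -94.4 145. ] tool [ 80.3 -29.6  94.6]
edgeR [ 565.7 -145.3  145. ] tool [80.4 21.4 94.6]
stopfacetop [ 560.7 -120.7   78. ] tool [ 74.2  -3.  161.6]
tag z by x [(566, np.float64(145.1)), (570, np.float64(145.6)), (574, np.float64(145.0)), (578, np.float64(145.0)), (582, np.float64(144.8)), (586, np.float64(144.6))]
```

{"api": "servo_tool", "payload": {"travel": [[1,-4,20],[0,0,20],[0,0,20],[0,0,20],[0,0,20],[0,0,20],[0,0,18],[0,0,9]], "spin": [0,0,0,0,0,0,0,0]}}

```text
time: 2.7
ee_pos: [489.0, -112.4, 90.4]
eef_rot: [[0.999, -0.049, -0.002], [-0.049, -0.999, 0.001], [-0.002, -0.001, -1.0]]
wrist_force: [-0.2, -0.1, -0.3]
gripper_width: 0.799
gripper_force: 0.0
```

{"api": "servo_tool", "payload": {"travel": [[0,0,0],[0,0,0],[0,0,0],[0,0,0],[0,0,0],[0,0,0]], "spin": [0,0,0,0,0,0], "claw": -0.2, "force": 20}}

```text
time: 3.2
ee_pos: [489.3, -113.0, 92.8]
eef_rot: [[0.999, -0.051, 0.001], [-0.051, -0.999, -0.0], [0.001, 0.0, -1.0]]
wrist_force: [-0.0, -0.4, -0.9]
gripper_width: 0.579
gripper_force: 21.4
```

{"api": "servo_tool", "payload": {"travel": [[2,1.5,0],[5,1,0],[6,0,0],[7,0,0],[7,0,0],[6,0,0],[4,0,0],[2,0,0]], "spin": [0,0,0,0,0,0,0,0]}}

```text
time: 3.87
ee_pos: [528.6, -118.0, 92.9]
eef_rot: [[0.999, -0.052, 0.0], [-0.052, -0.999, -0.001], [0.0, 0.001, -1.0]]
wrist_force: [-5.9, -1.6, 20.0]
gripper_width: 0.579
gripper_force: 22.8
```

{"api": "servo_tool", "payload": {"travel": [[0,0,0],[1,0,0],[1,0,0],[1,0,0]], "spin": [0,0,0,0]}}

```text
time: 4.2
ee_pos: [531.4, -118.2, 93.1]
eef_rot: [[0.999, -0.052, 0.001], [-0.052, -0.999, -0.001], [0.001, 0.001, -1.0]]
wrist_force: [-5.0, -0.1, 19.9]
gripper_width: 0.579
gripper_force: 22.7
```

```bash
python3 - <<'E'
from h import *
for n,(u,v) in dict(scene=(270,215),side=(315,200)).items():
    s=grab(n)
    cv2.imwrite(f'pics/{n}2.png',cv2.resize(s['frame'][v-60:v+60,u-50:u+50,::-1],None,fx=4,fy=4,interpolation=cv2.INTER_CUBIC))
a=cv2.imread('pics/scene2.png');b=cv2.imread('pics/side2.png');cv2.imwrite('pics/both2.png',np.hstack([a,b]))
st=env.get_state();print(st['wrist_force'],st['wrist_torque'],st['ee_pos'])
E
```

```text
[-4.29072439 -0.93305957 18.21469404] [-3.36984097e-01  1.07728114e+00  5.59070561e-04] [ 531.50637598 -118.24588439   93.08124047]
```

View pics/both2.png

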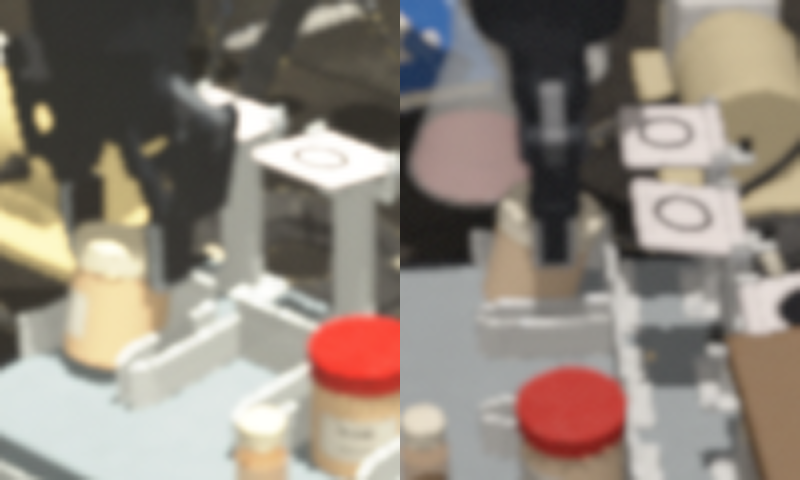

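The crops show the jar in its lane under the gripper, its cap edge close to the stop line, and the gripper body clear of the tag. I'll release the jar and check.

{"api": "servo_tool", "payload": {"travel": [[0,0,0],[0,0,0],[0,0,0],[0,0,0]], "spin": [0,0,0,0], "claw": 0.45}}

```text
time: 4.63
ee_pos: [531.0, -117.7, 92.2]
eef_rot: [[0.999, -0.051, -0.0], [-0.051, -0.999, 0.0], [-0.0, -0.0, -1.0]]
wrist_force: [-0.5, 0.5, -0.7]
gripper_width: 0.726
gripper_force: 0.0
```

```bash
python3 - <<'E'
from h import *
st=env.get_state();print(st['wrist_force'].round(1),st['wrist_torque'].round(2),st['ee_pos'].round(1))
for n in ['scene','side']:
    s=grab(n);C=cloud(s);X,Y,Z=C[...,0],C[...,1],C[...,2];h=cv2.cvtColor(s['frame'],cv2.COLOR_RGB2HSV)
    m=(abs(X-530)<40)&(abs(Y+118)<35)&(abs(Z-103)<6)&(h[...,2]>150)
    P=C[m]; print(n,len(P),P.min(0).round(1),P.max(0).round(1),np.linalg.lstsq(np.c_[P[:,:2],np.ones(len(P))],P[:,2],rcond=None)[0].round(3))
    q=(X>560)&(X<612)&(abs(Y+122)<26)&(Z>130)&(Z<175);print('tag',C[q].mean(0).round(1),C[q].min(0).round(1))
E
```

```text
[-0.5  0.5 -0.7] [-0.04  0.01 -0.05] [ 531.  -117.7   92.2]
scene 319 [ 490.  -146.1   97. ] [536.7 -83.6 106.3] [5.9000e-02 3.8000e-02 7.7178e+01]
tag [ 604.8 -139.2  142.7] [ 585.  -147.9  131. ]
side 145 [ 491.5 -144.4   97.1] [517.2 -94.9 105.7] [3.0000e-02 6.6000e-02 9.5614e+01]
tag [ 589.8 -124.2  144.6] [ 566.3 -147.8  130.7]
```

{"api": "servo_tool", "payload": {"travel": [[0,0,-8],[0,0,-16],[-5,0,-25],[-10,0,-25],[-10,0,-20],[0,0,0]], "spin": [0,0,0,0,0,0]}}

```text
time: 5.23
ee_pos: [505.6, -117.0, 190.1]
eef_rot: [[0.999, -0.052, 0.004], [-0.052, -0.999, -0.001], [0.004, 0.001, -1.0]]
wrist_force: [0.8, -0.7, 1.0]
gripper_width: 0.727
gripper_force: 0.0
```

```bash
python3 - <<'E'
from h import *
s=grab('wrist'); cv2.imwrite('pics/wrist3.png',s['frame'][...,::-1])
st=env.get_state();T=st['ee_pos'];R=st['eef_rot'];print(T.round(1))
for n in ['wrist','side','scene']:
    if n!='wrist': s=grab(n)
    C=cloud(s);X,Y,Z=C[...,0],C[...,1],C[...,2]
    m=(abs(X-520)<40)&(abs(Y+118)<35)&(abs(Z-102)<5)
    r=cv2.minEnclosingCircle(C[m][:,:2].astype(np.float32)); P=C[m];p=np.array([*r[0],102]);print(n,r,'tool',(R.T@(p-T)).round(1),'slope',np.linalg.lstsq(np.c_[P[:,:2],np.ones(len(P))],P[:,2],rcond=None)[0].round(3))
E
```

```text
[ 506.1 -116.7  188.4]
wrist ((513.8995361328125, -117.22077941894531), 26.08026695251465) tool [ 7.6  0.1 86.4] slope [-8.00000e-03 -2.00000e-03  1.05991e+02]
side ((513.2711181640625, -118.38092041015625), 27.171323776245117) tool [ 7.   1.3 86.4] slope [-2.00000e-03  3.00000e-02  1.06444e+02]
scene ((515.0345458984375, -119.5174789428711), 28.803123474121094) tool [ 8.8  2.3 86.4] slope [2.6000e-02 2.4000e-02 9.1437e+01]
```

View pics/wrist3.png

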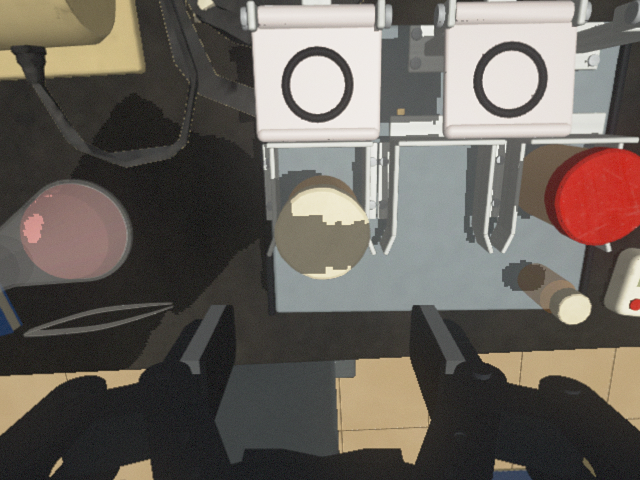

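The view shows the cap at (322,233), still about 19 mm short of the stop. The closing pads pressed the jar down with about 20 N and it slipped in the grip. I'll regrip and relieve the downward load before sliding.

{"api": "servo_tool", "payload": {"travel": [[7,0.5,16],[0,0,20],[0,0,20],[0,0,18],[0,0,14],[0,0,8],[0,0,0]], "spin": [0,0,0,0,0,0,0]}}

```text
time: 5.97
ee_pos: [512.2, -117.2, 88.5]
eef_rot: [[0.999, -0.052, -0.003], [-0.052, -0.999, 0.001], [-0.003, -0.0, -1.0]]
wrist_force: [-0.3, -0.6, 0.2]
gripper_width: 0.728
gripper_force: 0.0
```

{"api": "servo_tool", "payload": {"travel": [[0,0,0],[0,0,0],[0,0,0],[0,0,0],[0,0,0],[0,0,0]], "spin": [0,0,0,0,0,0], "claw": 0.0, "force": 25}}

```text
time: 6.47
ee_pos: [512.9, -117.3, 90.5]
eef_rot: [[0.999, -0.051, 0.0], [-0.051, -0.999, -0.0], [0.0, 0.0, -1.0]]
wrist_force: [0.4, 0.3, 1.7]
gripper_width: 0.579
gripper_force: 26.2
```

{"api": "servo_tool", "payload": {"travel": [[1,0,0],[1,0,0],[1,0,0],[1,0,0]], "spin": [0,0,0,0]}}

```text
time: 6.8
ee_pos: [516.4, -117.8, 91.0]
eef_rot: [[0.999, -0.052, -0.001], [-0.052, -0.999, 0.0], [-0.001, -0.0, -1.0]]
wrist_force: [-10.2, 0.2, 25.0]
gripper_width: 0.58
gripper_force: 27.8
```

{"api": "servo_tool", "payload": {"travel": [[0,0,-0.5],[0,0,-0.5],[0,0,0],[0,0,0]], "spin": [0,0,0,0]}}

```text
time: 7.13
ee_pos: [516.9, -117.5, 91.2]
eef_rot: [[0.999, -0.051, 0.0], [-0.051, -0.999, -0.0], [0.0, 0.0, -1.0]]
wrist_force: [1.0, -0.6, -0.4]
gripper_width: 0.581
gripper_force: 26.3
```

{"api": "servo_tool", "payload": {"travel": [[0.7,0,-0.1],[0.7,0,-0.1],[0.7,0,-0.1],[0.7,0,0],[0,0,0]], "spin": [0,0,0,0,0]}}

```text
time: 7.55
ee_pos: [519.8, -117.7, 91.5]
eef_rot: [[0.999, -0.051, -0.0], [-0.051, -0.999, -0.0], [-0.0, 0.0, -1.0]]
wrist_force: [-0.0, 0.1, -0.8]
gripper_width: 0.583
gripper_force: 26.3
```

```bash
python3 - <<'E'
from h import *
st=env.get_state();print(st['ee_pos'].round(1))
for n in ['wrist','side','scene']:
    s=grab(n);C=cloud(s);X,Y,Z=C[...,0],C[...,1],C[...,2];h=cv2.cvtColor(s['frame'],cv2.COLOR_RGB2HSV)
    m=(abs(X-520)<40)&(abs(Y+118)<24)&(abs(Z-103)<7)&(h[...,2]>70)
    P=C[m]
    if len(P)>20: print(n,len(P),P.min(0),P.max(0),np.linalg.lstsq(np.c_[P[:,:2],np.ones(len(P))],P[:,2],rcond=None)[0].round(3))
E
```

```text
[ 519.8 -117.7   91.5]
wrist 17969 [ 495.15334656 -141.9953252    96.0052095 ] [547.38222248 -94.00733202 108.63864003] [-4.30000e-02  3.00000e-03  1.25437e+02]
side 143 [ 495.59612828 -140.79140174   96.15225532] [ 546.50133877 -100.43147011  106.00822023] [-1.00000e-02  8.50000e-02  1.18006e+02]
scene 252 [ 492.39554158 -141.94781646   96.09630989] [541.70418325 -94.69175867 107.46586679] [4.0000e-02 3.2000e-02 8.5739e+01]
```

{"api": "servo_tool", "payload": {"travel": [[0.8,0,0],[1,0,0],[1,0,0],[1,0,0],[1,0,0],[0,0,0]], "spin": [0,0,0,0,0,0]}}

```text
time: 8.2
ee_pos: [524.6, -118.0, 91.5]
eef_rot: [[0.999, -0.051, -0.0], [-0.051, -0.999, -0.0], [-0.0, 0.0, -1.0]]
wrist_force: [-0.6, 0.2, -1.5]
gripper_width: 0.584
gripper_force: 26.3
```

{"api": "servo_tool", "payload": {"travel": [[1,0,0],[1,0,0],[1,0,0],[1,0,0],[0,0,0]], "spin": [0,0,0,0,0]}}

```text
time: 8.62
ee_pos: [528.6, -118.2, 91.6]
eef_rot: [[0.999, -0.051, 0.0], [-0.051, -0.999, -0.0], [0.0, 0.0, -1.0]]
wrist_force: [-1.2, -0.9, -0.8]
gripper_width: 0.579
gripper_force: 26.3
```

{"api": "servo_tool", "payload": {"travel": [[1,0,0],[1,0,0],[1,0,0],[0,0,0]], "spin": [0,0,0,0]}}

```text
time: 8.95
ee_pos: [531.6, -118.3, 91.6]
eef_rot: [[0.999, -0.051, 0.0], [-0.051, -0.999, -0.0], [0.0, 0.0, -1.0]]
wrist_force: [0.4, 0.5, -0.0]
gripper_width: 0.585
gripper_force: 26.3
```

{"api": "servo_tool", "payload": {"travel": [[1,0,0],[1,0,0],[0,0,0]], "spin": [0,0,0]}}

```text
time: 9.2
ee_pos: [533.6, -118.4, 91.6]
eef_rot: [[0.999, -0.051, 0.0], [-0.051, -0.999, -0.0], [0.0, 0.0, -1.0]]
wrist_force: [0.3, -0.7, -1.6]
gripper_width: 0.58
gripper_force: 26.3
```

{"api": "servo_tool", "payload": {"travel": [[1,0,0],[0.5,0,0],[0,0,0]], "spin": [0,0,0]}}

```text
time: 9.45
ee_pos: [534.2, -118.4, 91.5]
eef_rot: [[0.999, -0.052, -0.002], [-0.052, -0.999, 0.0], [-0.002, -0.0, -1.0]]
wrist_force: [-6.3, 1.0, 3.2]
gripper_width: 0.581
gripper_force: 26.5
```

{"api": "servo_tool", "payload": {"travel": [[1,0,0],[0.5,0,0],[0,0,0]], "spin": [0,0,0]}}

```text
time: 9.7
ee_pos: [534.7, -118.5, 91.4]
eef_rot: [[0.999, -0.052, -0.004], [-0.052, -0.999, 0.001], [-0.004, -0.001, -1.0]]
wrist_force: [-12.5, 0.6, 7.4]
gripper_width: 0.584
gripper_force: 26.8
```

```bash
python3 - <<'E'
from h import *
st=env.get_state();print(st['ee_pos'].round(1),st['wrist_force'])
s=grab('wrist');C=cloud(s);X,Y,Z=C[...,0],C[...,1],C[...,2]
m=(abs(X-535)<40)&(abs(Y+118)<24)&(abs(Z-103)<7);P=C[m]
print(len(P),P.min(0),P.max(0),np.linalg.lstsq(np.c_[P[:,:2],np.ones(len(P))],P[:,2],rcond=None)[0].round(3))
q=(X>550)&(X<612)&(abs(Y+195)<60)&(Z>70)&(Z<82);print('stoptop 3',np.percentile(X[q],[2,98]),Y[q].mean())
E
```

```text
[ 534.7 -118.5   91.4] [-12.48549478   0.5900715    7.41115174]
11663 [ 509.9865626  -141.97601455  100.28677927] [546.60898965 -94.00106829 109.75939053] [-3.70000e-02  7.00000e-03  1.23412e+02]
stoptop 3 [555.75371212 611.19593926] -184.80309975411416
```

The jar meets the stop with 12 N of resistance. I'll ease off, release and rise.

{"api": "servo_tool", "payload": {"travel": [[-1.2,0,0],[-0.8,0,0],[0,0,0]], "spin": [0,0,0]}}

```text
time: 10.0
ee_pos: [534.3, -118.5, 91.5]
eef_rot: [[0.999, -0.052, -0.0], [-0.052, -0.999, 0.0], [-0.0, -0.0, -1.0]]
wrist_force: [-3.5, -0.3, -0.4]
gripper_width: 0.585
gripper_force: 26.3
```

{"api": "servo_tool", "payload": {"travel": [[0,0,0],[0,0,0],[0,0,0],[0,0,0],[0,0,-6],[0,0,-16],[-3,0,-25],[-5,0,-30]], "spin": [0,0,0,0,0,0,0,0], "claw": 0.42}}

```text
time: 10.67
ee_pos: [526.0, -118.0, 169.1]
eef_rot: [[0.999, -0.052, -0.002], [-0.052, -0.999, 0.0], [-0.002, -0.0, -1.0]]
wrist_force: [0.7, 0.7, 1.5]
gripper_width: 0.711
gripper_force: 0.0
```

{"api": "servo_tool", "payload": {"travel": [[0,0,-20],[0,0,-10],[0,0,0],[0,0,0]], "spin": [0,0,0,0]}}

```text
time: 11.0
ee_pos: [526.6, -118.0, 198.9]
eef_rot: [[0.999, -0.051, 0.001], [-0.051, -0.999, -0.0], [0.001, 0.0, -1.0]]
wrist_force: [0.4, -0.0, -0.2]
gripper_width: 0.707
gripper_force: 0.0
```

```bash
python3 - <<'E'
from h import *
s=grab('wrist'); cv2.imwrite('pics/wrist4.png',s['frame'][...,::-1])
st=env.get_state();T=st['ee_pos'];R=st['eef_rot'];print(st['time'],T.round(1))
C=cloud(s);X,Y,Z=C[...,0],C[...,1],C[...,2]
m=(abs(X-530)<40)&(abs(Y+118)<35)&(abs(Z-102)<5);P=C[m]
r=cv2.minEnclosingCircle(P[:,:2].astype(np.float32));print(r,P[:,2].mean())
m=(abs(Y+120)<35)&(X>540)&(X<612)&(Z>138)&(Z<165);P=C[m]
print('tag',P.min(0).round(1),P.max(0).round(1),np.polyfit(P[:,0],P[:,2],1).round(3),'tool of edge',(R.T@(np.array([P[:,0].min(),(P[:,1].min()+P[:,1].max())/2,142])-T)).round(1))
E
```

```text
11.05 [ 526.3 -117.9  198.3]
((532.9666748046875, -118.21936798095703), 25.97136688232422) 101.87891092066634
tag [ 565.5 -148.8  139.6] [612.  -91.9 149.8] [-1.70000e-02  1.54962e+02] tool of edge [39.3  0.4 56.3]
```

View pics/wrist4.png

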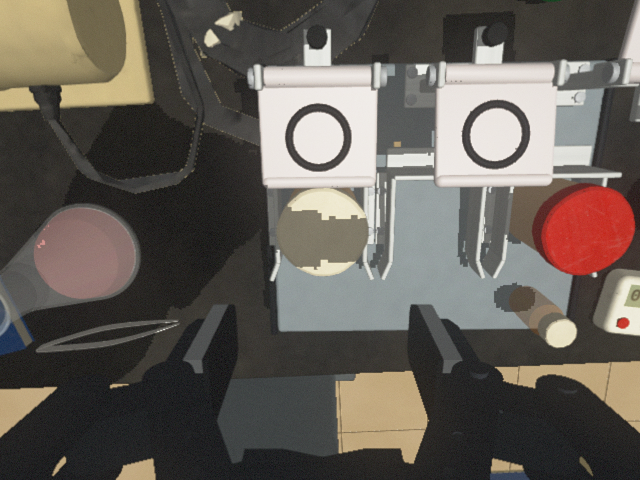

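The jar is home, its cap at (323,232) level with the red jar along the lane. Tag 1's free edge is at row 185 (columns 263–378) and its hinge at row 75. Next I'll straddle the tag's free end with the fingers, grip its side edges lightly and carry it along the hinge arc.

{"api": "servo_tool", "payload": {"travel": [[10,0,0],[16,0,0],[12,0,0],[5,0,0],[0,0,10],[0,0,10],[0,0,5],[0,0,0]], "spin": [0,0,0,0,0,0,0,0], "claw": 0.34}}

```text
time: 11.72
ee_pos: [568.3, -120.1, 172.0]
eef_rot: [[0.999, -0.052, -0.003], [-0.052, -0.999, 0.001], [-0.003, -0.0, -1.0]]
wrist_force: [-1.3, -0.3, -0.1]
gripper_width: 0.674
gripper_force: 0.0
```

```bash
python3 - <<'E'
from h import *
s=grab('side');st=env.get_state();print(st['ee_pos'].round(1),st['gripper_width'],st['wrist_force'].round(1))
w=grab('wrist')
a=cv2.resize(s['frame'][130:250,285:385,::-1],(400,480),interpolation=cv2.INTER_CUBIC)
b=cv2.resize(w['frame'][:,:,::-1],(400,300))
cv2.imwrite('pics/v5.png',np.hstack([a,np.vstack([b,np.zeros((180,400,3),np.uint8)])]))
E
```

```text
[ 568.7 -120.2  172.8] 0.6690091823533628 [-0.8  0.7  1. ]
```

View pics/v5.png

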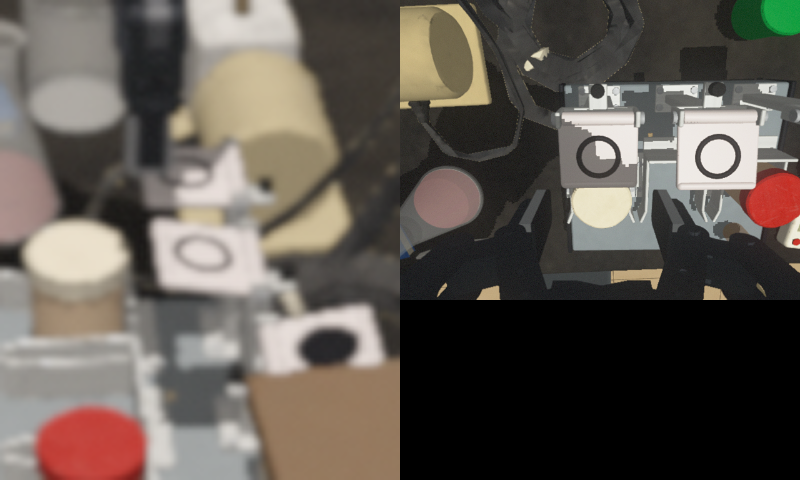

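The fingers straddle tag 1 evenly: the tips are at about 545 and 655 in the right half, and the tag is centred at 599. I'll descend slowly.

{"api": "servo_tool", "payload": {"travel": [[0,0,5],[0,0,6],[0,0,6],[0,0,3],[0,0,0]], "spin": [0,0,0,0,0]}}

```text
time: 12.23
ee_pos: [569.1, -120.2, 152.7]
eef_rot: [[0.999, -0.052, -0.001], [-0.052, -0.999, 0.0], [-0.001, -0.0, -1.0]]
wrist_force: [0.3, -0.1, 0.1]
gripper_width: 0.669
gripper_force: 0.0
```

{"api": "servo_tool", "payload": {"travel": [[0,0,4],[0,0,4],[0,0,4],[0,0,2],[0,0,0]], "spin": [0,0,0,0,0]}}

```text
time: 12.65
ee_pos: [569.2, -120.2, 139.0]
eef_rot: [[0.999, -0.052, -0.001], [-0.052, -0.999, 0.0], [-0.001, -0.0, -1.0]]
wrist_force: [-0.1, 0.2, 1.1]
gripper_width: 0.668
gripper_force: 0.0
```

{"api": "servo_tool", "payload": {"travel": [[0,0,0],[0,0,0],[0,0,0],[0,0,0],[0,0,0]], "spin": [0,0,0,0,0], "claw": -0.2, "force": 20}}

```text
time: 13.07
ee_pos: [569.0, -119.0, 139.5]
eef_rot: [[0.999, -0.051, -0.001], [-0.051, -0.999, 0.002], [-0.001, -0.002, -1.0]]
wrist_force: [-2.6, 6.5, -0.1]
gripper_width: 0.571
gripper_force: 21.0
```

{"api": "servo_tool", "payload": {"travel": [[0.1,-1,-3.7],[0.5,0,-3.7],[0.8,0,-3.6],[1.1,0,-3.6],[0,0,0]], "spin": [0,0,0,0,0]}}

```text
time: 13.48
ee_pos: [572.3, -118.9, 155.0]
eef_rot: [[0.999, -0.051, 0.001], [-0.051, -0.999, 0.001], [0.001, -0.001, -1.0]]
wrist_force: [0.2, 6.7, -2.6]
gripper_width: 0.572
gripper_force: 21.9
```

{"api": "servo_tool", "payload": {"travel": [[1.4,0,-3.4],[1.7,0,-3.3],[2,0,-3.1],[2.3,0,-3],[0,0,0]], "spin": [0,0,0,0,0]}}

```text
time: 13.9
ee_pos: [579.9, -119.2, 167.6]
eef_rot: [[0.999, -0.051, 0.001], [-0.051, -0.999, 0.001], [0.001, -0.001, -1.0]]
wrist_force: [0.3, 6.0, -3.4]
gripper_width: 0.578
gripper_force: 21.9
```

{"api": "servo_tool", "payload": {"travel": [[2.5,0,-2.7],[2.7,0,-2.5],[2.9,0,-2.2],[3.2,0,-2],[0,0,0]], "spin": [0,0,0,0,0]}}

```text
time: 14.32
ee_pos: [591.0, -119.7, 176.8]
eef_rot: [[0.999, -0.051, 0.0], [-0.051, -0.999, 0.001], [0.0, -0.001, -1.0]]
wrist_force: [-0.8, 6.4, -2.7]
gripper_width: 0.571
gripper_force: 21.9
```

```bash
python3 - <<'E'
from h import *
st=env.get_state();print(st['ee_pos'].round(1),st['wrist_force'].round(1))
for n in ['wrist','scene','side']:
    s=grab(n);C=cloud(s);X,Y,Z=C[...,0],C[...,1],C[...,2];h=cv2.cvtColor(s['frame'],cv2.COLOR_RGB2HSV)
    m=(X>540)&(X<660)&(abs(Y+120)<23)&(Z>144)&(Z<200)&(h[...,2]>90)&(h[...,1]<80);P=C[m]
    if len(P)>9: print(n,len(P),P.min(0).round(),P.max(0).round(),np.polyfit(P[:,0],P[:,2],1).round(2))
E
```

```text
[ 591.  -119.7  176.8] [-0.8  6.4 -2.7]
wrist 11666 [ 588. -143.  144.] [618. -97. 184.] [  -1.72 1200.88]
scene 149 [ 583. -143.  144.] [613. -97. 184.] [  -1.78 1228.78]
side 54 [ 583. -143.  144.] [618. -97. 177.] [ -1.16 856.38]
```

The tag follows and stands at about 60°. I'll continue the arc.

{"api": "servo_tool", "payload": {"travel": [[3.3,0,-1.7],[3.4,0,-1.4],[3.5,0,-1.1],[3.6,0,-0.8],[3.7,0,-0.5],[3.7,0,-0.2],[0,0,0]], "spin": [0,0,0,0,0,0,0]}}

```text
time: 15.05
ee_pos: [612.2, -120.6, 182.3]
eef_rot: [[0.999, -0.051, -0.0], [-0.051, -0.999, 0.001], [-0.0, -0.001, -1.0]]
wrist_force: [-1.2, 8.0, 1.8]
gripper_width: 0.568
gripper_force: 21.1
```

{"api": "servo_tool", "payload": {"travel": [[3.7,0,0.2],[3.7,0,0.5],[3.6,0,0.8],[3.5,0,1.1],[3.4,0,1.4],[3.3,0,1.7],[0,0,0]], "spin": [0,0,0,0,0,0,0]}}

```text
time: 15.63
ee_pos: [633.7, -121.5, 176.7]
eef_rot: [[0.999, -0.05, 0.001], [-0.05, -0.999, 0.001], [0.001, -0.001, -1.0]]
wrist_force: [0.4, 8.6, 3.4]
gripper_width: 0.571
gripper_force: 23.0
```

{"api": "servo_tool", "payload": {"travel": [[3.2,0,2],[2.9,0,2.2],[2.7,0,2.5],[2.5,0,2.7],[2.3,0,3],[2,0,3.1],[0,0,0]], "spin": [0,0,0,0,0,0,0]}}

```text
time: 16.22
ee_pos: [649.7, -122.1, 161.3]
eef_rot: [[0.999, -0.05, 0.002], [-0.05, -0.999, 0.001], [0.002, -0.002, -1.0]]
wrist_force: [2.7, 9.6, 5.7]
gripper_width: 0.572
gripper_force: 26.4
```

{"api": "servo_tool", "payload": {"travel": [[1.7,-0.5,3.3],[1.4,-0.5,3.4],[1.1,0,3.6],[0.8,0,3.6],[0.4,0,3.6],[0.1,0,3.0],[0,0,0]], "spin": [0,0,0,0,0,0,0]}}

```text
time: 16.8
ee_pos: [655.3, -122.2, 140.9]
eef_rot: [[0.999, -0.051, 0.003], [-0.051, -0.999, 0.0], [0.003, -0.0, -1.0]]
wrist_force: [6.4, 5.5, 3.2]
gripper_width: 0.574
gripper_force: 27.0
```

{"api": "servo_tool", "payload": {"travel": [[-0.5,0,0.5],[-0.5,0,0.5],[0,0,0.5],[0,0,0],[0,0,0]], "spin": [0,0,0,0,0]}}

```text
time: 17.22
ee_pos: [655.1, -122.2, 140.3]
eef_rot: [[0.999, -0.05, 0.005], [-0.05, -0.999, -0.0], [0.005, -0.0, -1.0]]
wrist_force: [10.3, 5.2, 3.8]
gripper_width: 0.569
gripper_force: 27.3
```

{"api": "servo_tool", "payload": {"travel": [[0,0,0],[0,0,0],[0,0,0],[0,0,-3],[0,0,-8],[0,0,-15],[0,0,-15],[0,0,-5]], "spin": [0,0,0,0,0,0,0,0], "claw": 0.32}}

```text
time: 17.88
ee_pos: [653.7, -123.0, 187.5]
eef_rot: [[0.999, -0.052, 0.003], [-0.052, -0.999, -0.001], [0.003, 0.001, -1.0]]
wrist_force: [-0.3, 0.5, -0.1]
gripper_width: 0.662
gripper_force: 0.0
```

{"api": "servo_tool", "payload": {"travel": [[-10,0,-5],[-20,0,-10],[-20,0,-10],[-15,0,-5],[-10,0,0],[-5,0,0],[0,0,0]], "spin": [0,0,0,0,0,0,0]}}

```text
time: 18.47
ee_pos: [572.7, -118.4, 215.1]
eef_rot: [[0.999, -0.052, -0.0], [-0.052, -0.999, 0.0], [-0.0, -0.0, -1.0]]
wrist_force: [-0.7, 0.1, 0.2]
gripper_width: 0.661
gripper_force: 0.0
```

```bash
python3 - <<'E'
from h import *
s=grab('wrist'); cv2.imwrite('pics/wrist6.png',s['frame'][...,::-1])
st=env.get_state();T=st['ee_pos'];print(st['time'],T.round(1),st['wrist_force'].round(1))
for n in ['wrist','scene','side']:
    if n!='wrist': s=grab(n)
    C=cloud(s);X,Y,Z=C[...,0],C[...,1],C[...,2];h=cv2.cvtColor(s['frame'],cv2.COLOR_RGB2HSV)
    m=(X>618)&(X<662)&(abs(Y+123)<20)&(Z>134)&(Z<165);P=C[m]
    if len(P)>9: print(n,len(P),P.min(0).round(),P.max(0).round(),np.polyfit(P[:,0],P[:,2],1).round(3))
    m=(abs(X-533)<40)&(abs(Y+118)<35)&(abs(Z-102)<5);P=C[m]
    if len(P)>9:print('cap',cv2.minEnclosingCircle(P[:,:2].astype(np.float32)))
E
```

```text
18.5167 [ 573.3 -118.4  214.9] [0.3 0.5 0.1]
wrist 7826 [ 618. -143.  142.] [ 658. -103.  148.] [3.1000e-02 1.2536e+02]
cap ((533.08447265625, -118.16532897949219), 26.20522117614746)
scene 176 [ 618. -143.  142.] [ 658. -103.  148.] [3.10000e-02 1.25693e+02]
cap ((532.6181030273438, -119.63097381591797), 28.277013778686523)
side 224 [ 618. -143.  142.] [ 659. -103.  148.] [3.40000e-02 1.23516e+02]
cap ((533.9041137695312, -119.65232849121094), 26.49047088623047)
```

View pics/wrist6.png

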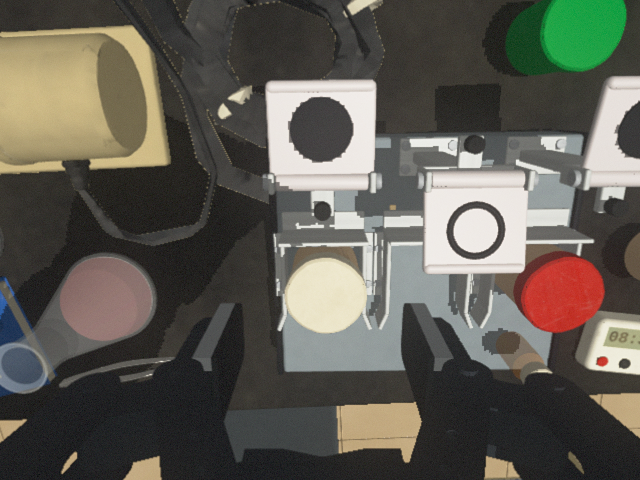

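The tag lies disc up at (320,130) with a slope of 0.03 rad in all three views. The jar is home at (326,295), and the other tags, the red jar and the vial are unmoved. I'm handing in.

```bash
python3 -c "
from bench import env
print(env.close_job())"
```

```text
the job is handed in; nothing more can be done
None
```

The job is handed in, though `env.close_job()` gave no verdict: by the last camera check the white-capped jar stands against its stop, its lane's tag lies disc up on the far side about 0.03 rad from flat, and the other jar, tags and vial look unmoved; the first slide slipped in the grip and needed a second.

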